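# Bring the stock tags on the reagent bins up to date

### The job

The stock tags on the row of four reagent bins are out of date: a bin with both bottle places filled must show its tag's disc face to the front, and every bin with a bare place must show the bar face. Push each wrong tag gently round its hinge pin with a fingertip until it lies fully over against its other stop, without pinching the tag between the fingers, and leave the tags that are already right as they are. Do not move the bottles or anything else on the bench.

Things in the scene. Friction and masses are not known exactly. Their poses are not given: they have to be found in the camera images.
- bin_a: grey open bin, full (two bottles). 110 mm wide (y), 70 deep (x), front lip 36 high, back board 100 high; origin at its underside's centre, 6 mm above the bench; x to the back, y left, z up. Hinge pin, vertical, 5 mm thick, axis at x = +34, y = 0, from 100 to 156 mm above the underside
- tag_a (a joint): angle of the tag on bin_a: 0 = leaf to the bin's left (+y), at its stop, bar face to the front; pi = leaf to the right (-y), at its other stop, disc face to the front; between, it turns through the front (pi/2 = leaf points to -x). Stiff hinge (0.008 N m), no spring: stays where left
- tag_a_edge (a point): middle of the free edge of the tag of bin_a, 42 mm from the pin axis, 127.5 mm above the bin's underside; it turns with the tag. Both sides carry a grey face plate 30 x 36 mm whose centre is 24.5 mm from the pin axis: one with a raised black bar 26 x 7 mm, the other with a raised black disc 21 mm across
- bin_b: grey open bin, full (two bottles). Built like bin_a. The four bins are fixed to a thin tray side by side, 114 mm apart in a straight row, all facing the robot's side; their order changes and the row may be turned up to 10 degrees either way
- tag_b (a joint): angle of the tag on bin_b: values as tag_a. The tag is a white leaf on a sleeve round the pin, reaching 42 mm from the pin axis, 4 mm thick, 7 over its face plates, 9 over the marks; lower edge 107, upper edge 149 mm above the bin's underside
- tag_b_edge (a point): middle of the free edge of the tag of bin_b, 42 mm from the pin axis, 127.5 mm above the bin's underside; it turns with the tag
- bin_c: grey open bin, half full (one bottle, one bare place). Built like bin_a. A bin's two bottle places are round black pads side by side at x = -4, y = +-25.5 mm; one of them is bare here
- tag_c (a joint): angle of the tag on bin_c: values and leaf as tag_a and tag_b
- tag_c_edge (a point): middle of the free edge of the tag of bin_c, 42 mm from the pin axis, 127.5 mm above the bin's underside; it turns with the tag
- bin_d: grey open bin, empty (two bare places). Built like bin_a. Behind each pin two stop studs, 5 mm thick at x = +42, y = +-13.5 mm, end 116 mm above the underside; above that there is free air before and behind the tag
- tag_d (a joint): angle of the tag on bin_d: values and leaf as tag_a and tag_b
- tag_d_edge (a point): middle of the free edge of the tag of bin_d, 42 mm from the pin axis, 127.5 mm above the bin's underside; it turns with the tag
- bottle_1: brown reagent bottle with a black cap, 48 mm diameter, 90 high, loose, stands in bin_a; origin at the centre of its underside, which is 11 mm above the bench
- bottle_2: brown reagent bottle with a black cap, 48 mm diameter, 90 high, loose, stands in bin_a; origin at the centre of its underside, which is 11 mm above the bench
- bottle_3: brown reagent bottle with a black cap, 48 mm diameter, 90 high, loose, stands in bin_b; origin at the centre of its underside, which is 11 mm above the bench
- bottle_4: brown reagent bottle with a black cap, 48 mm diameter, 90 high, loose, stands in bin_b; origin at the centre of its underside, which is 11 mm above the bench
- bottle_5: brown reagent bottle with a black cap, 48 mm diameter, 90 high, loose, stands in bin_c; origin at the centre of its underside, which is 11 mm above the bench
- petri_1: petri dish, 62 mm diameter, 15 high, loose on the bench, not part of the job; origin at the underside's centre
- beaker: clear beaker, 53 mm diameter, 67 high, loose on the bench, not part of the job; origin at the underside's centre
- tape_roll: roll of tape lying flat, 75 mm diameter, 24 high, loose on the bench, not part of the job; origin at the underside's centre
- spare_bottle: brown reagent bottle with a white cap, 48 mm diameter, 90 high, stands on the bench outside the bins and belongs to no bin, loose on the bench, not part of the job; origin at the underside's centre
Things that resemble listed ones, but are neither listed nor needed, are in the scene too. Leave any yellow look-alike of the bottle_4 alone.

How it is judged:
At the end, for the whole second after the job is handed in: tags of bins a and b within 0.3 rad of their disc stop (joint above 2.84), tags of bins c and d within 0.3 rad of their bar stop (joint below 0.30), all at rest; every bottle upright within 15 mm and every bystander within 20 mm of where it was (value of joint each of tag_a, tag_b above 2.84 rad and velocity of joint tag_a between -0.1 and 0.1 rad/s and velocity of joint tag_b between -0.1 and 0.1 rad/s and value of joint each of tag_c, tag_d below 0.3 rad and velocity of joint tag_c between -0.1 and 0.1 rad/s and velocity of joint tag_d between -0.1 and 0.1 rad/s and distance of each of bottle_1, bottle_2, bottle_3, bottle_4, bottle_5 from where it was at the start of the episode below 0.015 m and angle between each of bottle_1, bottle_2, bottle_3, bottle_4, bottle_5's own z axis and vertical below 0.15 rad and distance of each of petri_1, beaker, tape_roll, spare_bottle from where it was at the start of the episode below 0.02 m); the robot touches nothing.
It fails at once if a tag is pinched: fingers press on both of its face plates at once ((contact force between the fingers and tag_a_c2 above 1 N and contact force between the fingers and tag_a_c3 above 1 N) or (contact force between the fingers and tag_b_c2 above 1 N and contact force between the fingers and tag_b_c3 above 1 N) or (contact force between the fingers and tag_c_c2 above 1 N and contact force between the fingers and tag_c_c3 above 1 N) or (contact force between the fingers and tag_d_c2 above 1 N and contact force between the fingers and tag_d_c3 above 1 N)).
It fails at once if a tag that was right is turned away (value of joint tag_b below 2.5 rad or value of joint tag_d above 0.64 rad).
It fails at once if a tag is pushed with more than 20 N (contact force between the fingers and tag_a_c0 above 20 N or contact force between the fingers and tag_a_c1 above 20 N or contact force between the fingers and tag_a_c2 above 20 N or contact force between the fingers and tag_a_c3 above 20 N or contact force between the fingers and tag_b_c0 above 20 N or contact force between the fingers and tag_b_c1 above 20 N or contact force between the fingers and tag_b_c2 above 20 N or contact force between the fingers and tag_b_c3 above 20 N or contact force between the fingers and tag_c_c0 above 20 N or contact force between the fingers and tag_c_c1 above 20 N or contact force between the fingers and tag_c_c2 above 20 N or contact force between the fingers and tag_c_c3 above 20 N or contact force between the fingers and tag_d_c0 above 20 N or contact force between the fingers and tag_d_c1 above 20 N or contact force between the fingers and tag_d_c2 above 20 N or contact force between the fingers and tag_d_c3 above 20 N).
It fails at once if a bottle is lifted, shoved or tipped (over 20 mm or 0.3 rad) (distance of any of bottle_1, bottle_2, bottle_3, bottle_4, bottle_5 from where it was at the start of the episode above 0.02 m or angle between any of bottle_1, bottle_2, bottle_3, bottle_4, bottle_5's own z axis and vertical above 0.3 rad).
It fails at once if a bystander is moved more than 30 mm (distance of any of petri_1, beaker, tape_roll, spare_bottle from where it was at the start of the episode above 0.03 m).
It also fails if it takes over 48 s, if anything falls off the work surface, if the arm or the gripper's body presses on something with over 40 N, if the wrist force passes 120 N, or if a joint passes its speed limit or range.

### The arm

A 6-joint arm with a two-finger parallel gripper is mounted at the origin on a cart in front of the work surface, level with it; the furniture and walls round the work are solid. World frame = base frame: x ahead of the robot, y to its left, z up, the work surface at z = 0. Lengths are in m, angles in rad, forces in N, time in s.
With the tool pointing down it reaches from about 0.375 to 0.9 m from the base axis. Payload 3.1 kg.
Tool frame: the origin (TCP) lies between the finger pads; the fingertips stand 22 mm ahead of it and the grasp point (between the pads) lies 3 mm ahead of it; z points along the fingers, y is the direction in which the jaws open and shut (so a half turn about z gives the same grasp; the last joint's range is limited). The gripper opens to 85 mm and grips with 20 to 120 N. Pads are 22 mm wide; open, the fingers measure 114 mm over their backs; the gripper's body (76 mm by 85 mm) begins 54 mm behind the grasp point. The pads swing forward as they close: fully open they stand 13 mm farther back than shut.
Start: joints at [1.032, 0.527, 1.433, -0, 1.181, -0.178], TCP at [0.22, 0.585, 0.253] pointing down, gripper open.
Joint ranges: [-3.08, 3.08], [-0.75, 2.2], [0.22, 2.44], [-1.43, 4.57], [0, 2.65], [-2.85, 2.85]. Speed limits (rad/s): [2.79, 2.79, 3.14, 3.14, 3.14, 3.14].

### API

Orientations are given as a unit quaternion [x, y, z, w].
In Python, from station import status, snapshot, manip gives the robot as it stands.
- The arm moves only by the tool move_arm, never from a script. Its argument "plan" is a list that holds one entry, the list of rows, each a list of 7 numbers: the turn, a rotation vector about the tool's x, y, z scaled (see below), then the shift along the tool's x, y, z scaled (see below), then the closure, from 0 (fully open) to 1 (shut). A call has exactly 8 rows; each row is the pose to reach, as a shift and turn from the pose commanded when the call began, along the tool's axes at that moment; what a row does not reach only later rows make up. The controller multiplies each number of a shift by 100 mm and each number of a turn by pi/4 rad. A row lasts 1/8 s, in which the tool goes at most 62.5 mm and 10.7 degrees, less where a joint would pass 70% of its speed; a pose out of reach is approached as far as the arm can. A call with a number of a shift or a turn outside -1 to 1 is refused whole. A call with a gripper value outside its range is refused whole. The fingers move at their own pace and stop on an object; "force" is the grip in N (left out, the last holds). Time passes only in rows, so rows that repeat a pose let the fingers close, or fill a call up. It gives the time, the measured TCP pose, the force and the opening at its end, in the units of the state.
- status.sense(): the state, without advancing time (a new reading comes with each control period).
- snapshot(name): name is "scene" or "top"; returns a dict with "img" (480x640x3 uint8, red, green, blue), "depth" (480x640 float32, m along the optical axis (not along the pixel's ray), 0 where there is no reading), "mtx" (3x3 intrinsics, pixels), "k1" (the pictures are not rectified: a ray, as slopes to the right and down, at radius r is drawn at 1 + k1 r^2 times it, then the intrinsics apply), "T" (4x4, takes a point from camera to world coordinates). Camera axes: x right, y up, looking along -z (the intrinsics and any distortion apply to the point x, -y, -z); pixel columns grow to the right and rows downward; lengths in m; the calibration is good to about 2 mm. A picture is of the moment at which its call begins.
- manip.sign_off(): hands the job in, once; it reports no verdict.
The state is a dict: "t": time; "q": joint angles; "qd": joint speeds; "tau": joint torques, N m; "tcp_pos": TCP position; "tool_rot": TCP orientation; "force": force on the tool from outside, world axes, zero at the start; "ft_torque": the same for the moment, N m; "finger_gap": opening from 0.0 (shut) to 1.0 (fully open).
Only numpy, scipy, OpenCV 4.12 (cv2) and the standard library are available. Lean on these libraries where they do the work, as an engineer would, in place of code of your own. Each camera call takes 0.05 s, during which the arm holds its last target. There are 200 camera calls.

## Working session

There is one attempt and no reset: what is moved stays moved. The work goes in short steps, Python scripts to look and compute and a tool call to move; the robot and the scene stay as the last step left them, time stands still between calls to the robot, and variables do not carry over. Pictures are saved under pics/ and viewed, on a budget of 10 in all, crops included, one or two more only if the job needs it, and the job is handed in when it is done.

Besides the shell and the picture viewer there is one more tool, called after ">>>" as a command line: name --argument value ..., lists and objects as JSON in quotes. move_arm: Moves the arm, as the interface text tells. Its arguments: {"type":"object","properties":{"plan":{"type":"array"},"force":{"type":"number"}},"required":["plan"]}

```bash
mkdir -p pics; ls
cat > h.py <<'E'
import numpy as np, cv2
from station import status, snapshot, manip
def shot(n):
    s=snapshot(n); np.savez(f'/tmp/{n}.npz',**{k:np.array(v) for k,v in s.items()}); return s
def load(n): return dict(np.load(f'/tmp/{n}.npz'))
def undist(s,u,v):
    K=s['mtx']; d=np.array([(u-K[0,2])/K[0,0],(v-K[1,2])/K[1,1]]); x=d.copy()
    for _ in range(20): x=d/(1+s['k1']*(x@x))
    return x
def ray(s,u,v):
    x=undist(s,u,v); return s['T'][:3,3], s['T'][:3,:3]@np.array([x[0],-x[1],-1])
def at_depth(s,u,v):
    z=float(s['depth'][int(round(v)),int(round(u))]); o,d=ray(s,u,v); return o+d*z
def at_z(s,u,v,z):
    o,d=ray(s,u,v); return o+d*(z-o[2])/d[2]
def cloud(s):
    v,u=np.mgrid[0:480,0:640]; K=s['mtx']; d=np.stack([(u-K[0,2])/K[0,0],(v-K[1,2])/K[1,1]],-1); x=d.copy()
    for _ in range(20): x=d/(1+s['k1']*(x**2).sum(-1,keepdims=True))
    z=s['depth']; P=np.stack([x[...,0]*z,-x[...,1]*z,-z],-1); return P@s['T'][:3,:3].T+s['T'][:3,3]
def proj(s,p):
    c=s['T'][:3,:3].T@(np.array(p)-s['T'][:3,3]); x=np.array([c[0],-c[1]])/-c[2]; x=x*(1+s['k1']*(x@x)); return s['mtx'][:2,:2]@x+s['mtx'][:2,2]
E
python3 - <<'E'
from h import *
for n in('scene','top'):
    s=shot(n); cv2.imwrite(f'pics/{n}0.png',s['img'][...,::-1]); print(n,s['mtx'],s['k1'],s['T'],sep='\n')
print(status.sense())
E
```

```text
pics
scene
[[507.92670949   0.         321.5144502 ]
 [  0.         507.92670949 231.14801075]
 [  0.           0.           1.        ]]
-0.0461013434872209
[[ 0.58042992  0.56985156 -0.58169606 -0.08137139]
 [-0.81427994  0.41232715 -0.4085762  -0.45252828]
 [ 0.00702129  0.71081328  0.7033457   0.87294148]
 [ 0.          0.          0.          1.        ]]
top
[[471.13805842   0.         316.86166759]
 [  0.         471.13805842 235.45076037]
 [  0.           0.           1.        ]]
-0.12088434587608463
[[ 0.0288638   0.98372301 -0.17735819  0.39523237]
 [-0.9990363   0.03425968  0.02743629 -0.00399311]
 [ 0.03306594  0.17639535  0.98376386  1.05068189]
 [ 0.          0.          0.          1.        ]]
{'t': 0.1, 'q': array([ 1.03250030e+00,  5.28393933e-01,  1.43377299e+00, -4.36450412e-06,
        1.18143331e+00, -1.78482457e-01]), 'qd': array([ 3.95476314e-04, -6.73367855e-04, -2.17822973e-03, -4.94358006e-05,
        7.19152111e-04, -4.62144981e-04]), 'tau': array([-1.12229995e-03, -4.43306315e+01, -1.78586072e+01, -3.66707227e-04,
        3.87115622e-03,  6.99852336e-06]), 'tcp_pos': array([0.21970813, 0.58445879, 0.25241909]), 'tool_rot': array([ 1.78936954e-01,  9.83860030e-01, -9.40715972e-04, -3.50204269e-04]), 'force': array([-0.31495781, -0.41770675,  0.18348875]), 'ft_torque': array([ 0.02006283, -0.01795136, -0.00425842]), 'finger_gap': 1.0005920016207979}
```

View pics/scene0.png

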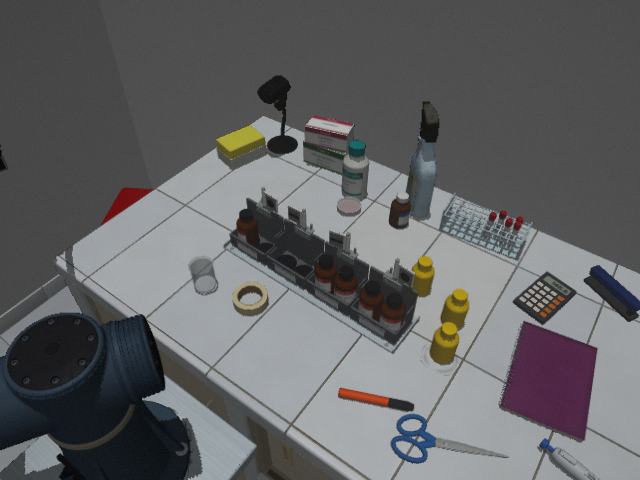

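View pics/top0.png

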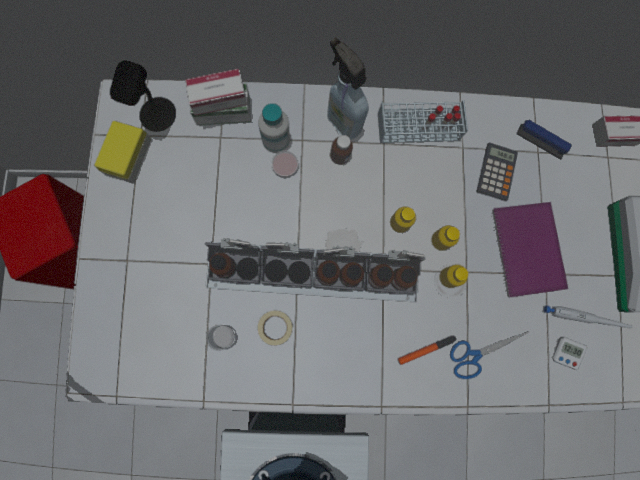

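The top view shows the row from (208,245) to (423,297). From the left it runs half-full (c), empty (d), then two full bins. Next I'll enlarge the tags.

Run:
```python
from h import *
s=load('scene'); t=load('top')
a=cv2.resize(s['img'][175:350,225:425],None,fx=4,fy=4,interpolation=cv2.INTER_CUBIC)[:600]
b=cv2.resize(t['img'][230:305,200:430],None,fx=3.45,fy=3.45,interpolation=cv2.INTER_CUBIC)
cv2.imwrite('pics/c1.png',a[...,::-1]); cv2.imwrite('pics/c2.png',b[...,::-1])
for n,c in(('scene',s),('top',t)):
    P=cloud(c); 
    m=(c['depth']>0)&(P[...,2]>.115)&(P[...,2]<.17)&(P[...,0]>.35)&(P[...,0]<.65)&(P[...,1]>-.35)&(P[...,1]<.35)
    Q=P[m]; k=np.float32(Q[:,:2]);print(n,len(Q), Q.min(0),Q.max(0))
    # clusters
    l,lab,st,ce=cv2.connectedComponentsWithStats(m.astype(np.uint8))
    for i in range(1,l):
        if st[i,4]>15:
            q=P[lab==i]; print(ce[i],st[i],q.mean(0).round(3),q.min(0).round(3),q.max(0).round(3))
```

```text
scene 1225 [ 0.5179697  -0.24114537  0.11501604] [0.54739574 0.15699163 0.16359162]
[268.925      200.47083333] [261 187  17  26 240] [0.536 0.123 0.138] [0.532 0.099 0.115] [0.547 0.157 0.162]
[296.8649635 215.3540146] [288 205  18  22 274] [0.534 0.044 0.138] [0.53  0.023 0.115] [0.539 0.07  0.164]
[339.34242424 239.64545455] [329 230  22  21 330] [ 0.528 -0.069  0.138] [ 0.522 -0.09   0.115] [ 0.536 -0.044  0.163]
[402.91256831 273.42076503] [390 259  26  29 366] [ 0.524 -0.217  0.138] [ 0.518 -0.241  0.115] [ 0.539 -0.185  0.162]
top 605 [ 0.52071653 -0.23894364  0.11516122] [0.55153314 0.15808766 0.16514607]
[237.54248366 242.63398693] [223 238  29  10 153] [0.539 0.125 0.145] [0.534 0.1   0.115] [0.552 0.158 0.163]
[277.15384615 245.41258741] [265 242  24   8 143] [0.536 0.047 0.145] [0.533 0.026 0.116] [0.547 0.071 0.165]
[335.32142857 250.59285714] [323 246  25  10 140] [ 0.53  -0.066  0.145] [ 0.524 -0.088  0.117] [ 0.543 -0.043  0.164]
[410.65806452 255.02580645] [398 250  27  10 155] [ 0.526 -0.215  0.145] [ 0.521 -0.239  0.116] [ 0.537 -0.194  0.163]
```

View pics/c1.png

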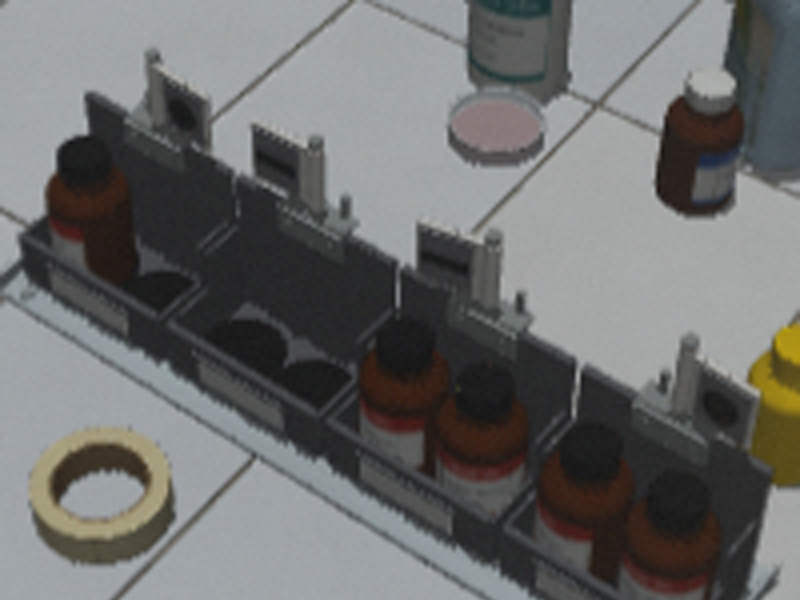

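View pics/c2.png

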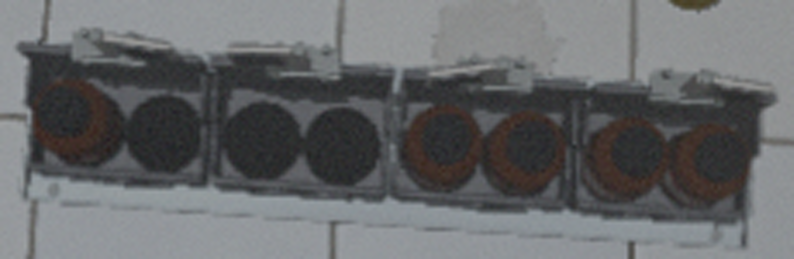

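Row from the left: c shows its disc and is wrong, d shows its bar and is right. The next full bin shows its bar, so it is a and wrong. The last full bin shows its disc, so it is b and right. In crop 1 the pin tops are at about (152,52), (316,142), (493,237) and (690,342).

Run:
```python
from h import *
s=load('scene'); t=load('top')
T={}
for n,c in(('scene',s),('top',t)):
    P=cloud(c)
    m=(c['depth']>0)&(P[...,2]>.1575)&(P[...,2]<.168)&(P[...,0]>.45)&(P[...,0]<.6)&(abs(P[...,1])<.35)
    l,lab,st,ce=cv2.connectedComponentsWithStats(m.astype(np.uint8))
    for i in range(1,l):
        q=P[lab==i]; print(n,ce[i].round(1),st[i,4],q.mean(0).round(4),q.max(0).round(4))
for k,u,v in(('c',152,52),('d',316,142),('a',493,237),('b',690,342)):
    p=at_z(s,225+u/4-.4,175+v/4-.4,.161); print(k,p.round(4),'top px',((proj(t,p)-[200,230])*3.45).round(0))
# leaf lines: points in slab z .122-.154, fit line per component (top+scene)
for n,c in(('scene',s),('top',t)):
    P=cloud(c)
    for y0,y1 in((.095,.135),(.035,.075),(-.085,-.055),(-.245,-.205)):
        m=(c['depth']>0)&(P[...,2]>.125)&(P[...,2]<.158)&(P[...,0]>.5)&(P[...,0]<.56)&(P[...,1]>y0)&(P[...,1]<y1)
        q=P[m]; f=np.polyfit(q[:,1],q[:,0],1); print(n,len(q),'slope dx/dy',f.round(3),q[:,1].min().round(3),q[:,1].max().round(3),q[:,2].max().round(3))
# back boards top edge z~.106
    m=(c['depth']>0)&(P[...,2]>.1)&(P[...,2]<.108)&(P[...,0]>.5)&(P[...,0]<.56)&(abs(P[...,1])<.3)
    q=P[m]; print('board',np.polyfit(q[:,1],q[:,0],1),q[:,1].min(),q[:,1].max())
```

```text
scene [262.5 188.5] 12 [0.5408 0.1429 0.1596] [0.5469 0.1475 0.1617]
scene [303.4 210.2] 12 [0.5356 0.0273 0.1611] [0.5384 0.0325 0.1636]
scene [348. 234.] 11 [ 0.5321 -0.0859  0.1605] [ 0.5362 -0.0823  0.1631]
scene [397.4 260.1] 14 [ 0.5286 -0.2     0.1603] [ 0.5329 -0.1958  0.1624]
top [227.4 239.6] 15 [0.5416 0.1421 0.161 ] [0.5448 0.145  0.1634]
top [286.1 243.5] 15 [0.5378 0.0294 0.1616] [0.5406 0.0335 0.1651]
top [345.5 247.7] 14 [ 0.5337 -0.0844  0.1608] [ 0.5373 -0.0812  0.1642]
top [340. 249.] 1 [ 0.5314 -0.0741  0.1576] [ 0.5314 -0.0741  0.1576]
top [404.5 251.9] 15 [ 0.5293 -0.1986  0.1613] [ 0.5331 -0.1953  0.1634]
top [410. 253.] 1 [ 0.528  -0.2102  0.1577] [ 0.528  -0.2102  0.1577]
c [0.5421 0.1436 0.161 ] top px [92. 32.]
d [0.5363 0.0273 0.161 ] top px [301.  50.]
a [ 0.5319 -0.0857  0.161 ] top px [504.  64.]
b [ 0.5278 -0.1998  0.161 ] top px [707.  78.]
scene 140 slope dx/dy [0.071 0.527] 0.099 0.134 0.157
scene 157 slope dx/dy [-0.037  0.536] 0.035 0.07 0.156
scene 162 slope dx/dy [-0.197  0.514] -0.085 -0.055 0.156
scene 212 slope dx/dy [0.126 0.551] -0.241 -0.205 0.156
board [0.02485796 0.53003051] -0.2540089957770294 0.19849824336128358
top 97 slope dx/dy [0.115 0.524] 0.1 0.135 0.157
top 96 slope dx/dy [-0.01   0.537] 0.036 0.07 0.157
top 76 slope dx/dy [-0.134  0.52 ] -0.085 -0.055 0.158
top 100 slope dx/dy [0.129 0.553] -0.239 -0.205 0.158
board [0.02139672 0.52907905] -0.2535162327328255 0.19682334781959862
```

>>> move_arm --plan '[[[0, 0, -0.06, -0.13, -0.13, 0, 1], [0, 0, -0.12, -0.26, -0.26, 0, 1], [0, 0, -0.18, -0.4, -0.4, 0, 1], [0, 0, -0.24, -0.55, -0.55, 0, 1], [0, 0, -0.3, -0.7, -0.7, 0, 1], [0, 0, -0.36, -0.85, -0.85, 0, 1], [0, 0, -0.41, -1, -1, 0, 1], [0, 0, -0.41, -1, -1, 0, 1]]]' --force 20

```text
t: 1.1
tcp_pos: [0.2785, 0.4551, 0.253]
tool_rot: [0.02, 1.0, -0.0, -0.0]
force: [-0.3, -0.4, 0.2]
finger_gap: -0.001
```

>>> move_arm --plan '[[[0, 0, 0, -0.1, -0.1, 0, 1], [0, 0, 0, -0.2, -0.2, 0, 1], [0, 0, 0, -0.3, -0.3, 0, 1], [0, 0, 0, -0.4, -0.45, 0, 1], [0, 0, 0, -0.5, -0.6, 0, 1], [0, 0, 0, -0.6, -0.7, 0, 1], [0, 0, 0, -0.7, -0.8, 0, 1], [0, 0, 0, -0.8, -0.83, 0, 1]]]'

```text
t: 2.1
tcp_pos: [0.3559, 0.3695, 0.2534]
tool_rot: [0.019, 1.0, 0.0, -0.0]
force: [-0.4, -0.2, -0.4]
finger_gap: -0.002
```

>>> move_arm --plan '[[[0, 0, 0, -0.1, -0.1, 0, 1], [0, 0, 0, -0.2, -0.2, 0, 1], [0, 0, 0, -0.3, -0.3, 0, 1], [0, 0, 0, -0.4, -0.45, 0, 1], [0, 0, 0, -0.5, -0.6, 0, 1], [0, 0, 0, -0.6, -0.7, 0, 1], [0, 0, 0, -0.7, -0.8, 0, 1], [0, 0, 0, -0.8, -0.83, 0, 1]]]'

```text
t: 3.1
tcp_pos: [0.4327, 0.2836, 0.2533]
tool_rot: [0.019, 1.0, 0.0, -0.0]
force: [0.2, 0.3, -0.7]
finger_gap: -0.001
```

>>> move_arm --plan '[[[0, 0, 0, -0.1, -0.1, 0, 1], [0, 0, 0, -0.2, -0.2, 0, 1], [0, 0, 0, -0.3, -0.3, 0, 1], [0, 0, 0, -0.4, -0.45, 0, 1], [0, 0, 0, -0.5, -0.6, 0, 1], [0, 0, 0, -0.6, -0.7, 0, 1], [0, 0, 0, -0.7, -0.8, 0, 1], [0, 0, 0, -0.8, -0.83, 0, 1]]]'

```text
t: 4.1
tcp_pos: [0.5095, 0.1976, 0.2533]
tool_rot: [0.019, 1.0, 0.0, -0.0]
force: [0.4, 0.7, -0.1]
finger_gap: 0.002
```

>>> move_arm --plan '[[[0, 0, 0, -0.1, -0.1, 0, 1], [0, 0, 0, -0.2, -0.2, 0, 1], [0, 0, 0, -0.3, -0.3, 0, 1], [0, 0, 0, -0.4, -0.45, 0, 1], [0, 0, 0, -0.5, -0.6, 0, 1], [0, 0, 0, -0.6, -0.7, 0, 1], [0, 0, 0, -0.77, -0.83, 0, 1], [0, 0, 0, -0.77, -0.83, 0, 1]]]'

```text
t: 5.1
tcp_pos: [0.5844, 0.1112, 0.2533]
tool_rot: [0.02, 1.0, -0.0, 0.001]
force: [-0.4, 0.9, 0.0]
finger_gap: -0.001
```

Run:
```python
from h import *
from scipy.spatial.transform import Rotation as R
x=status.sense(); print(x['t'],x['tcp_pos'],R.from_quat(x['tool_rot']).as_matrix().round(4),x['force'],x['finger_gap'])
s=shot('scene'); t=shot('top')
a=cv2.resize(s['img'][80:300,200:440],None,fx=2.5,fy=2.5,interpolation=cv2.INTER_CUBIC); cv2.imwrite('pics/c3.png',a[...,::-1])
P=cloud(s); tp=x['tcp_pos']
m=(s['depth']>0)&(abs(P[...,0]-tp[0])<.05)&(abs(P[...,1]-tp[1])<.06)&(P[...,2]>.215)
for z in np.arange(.22,.34,.01):
    q=P[m&(abs(P[...,2]-z)<.005)]-tp
    if len(q): print(z.round(3),len(q),q.min(0).round(3),q.max(0).round(3))
```

```text
5.1 [0.58438849 0.11118693 0.25331553] [[-9.992e-01  3.950e-02  1.400e-03]
 [ 3.950e-02  9.992e-01 -1.000e-04]
 [-1.400e-03 -0.000e+00 -1.000e+00]] [-0.43377842  0.94234435  0.04850881] -0.0014033619053528592
0.23 6 [-0.012 -0.006 -0.023] [ 0.006  0.004 -0.019]
0.24 46 [-0.015 -0.014 -0.018] [ 0.008  0.014 -0.008]
0.25 57 [-0.014 -0.015 -0.008] [0.005 0.015 0.002]
0.26 53 [-0.013 -0.014  0.002] [0.006 0.014 0.011]
0.27 37 [-0.015 -0.015  0.012] [-0.005  0.014  0.022]
0.28 111 [-0.016 -0.033  0.022] [0.01  0.035 0.032]
0.29 114 [-0.016 -0.04   0.032] [0.011 0.044 0.042]
0.3 162 [-0.021 -0.051  0.042] [0.015 0.05  0.052]
0.31 153 [-0.02  -0.059  0.052] [0.008 0.058 0.062]
0.32 223 [-0.02  -0.06   0.062] [0.011 0.059 0.072]
0.33 205 [-0.023 -0.058  0.072] [0.007 0.058 0.082]
0.34 168 [-0.023 -0.045  0.082] [0.006 0.04  0.091]
```

View pics/c3.png

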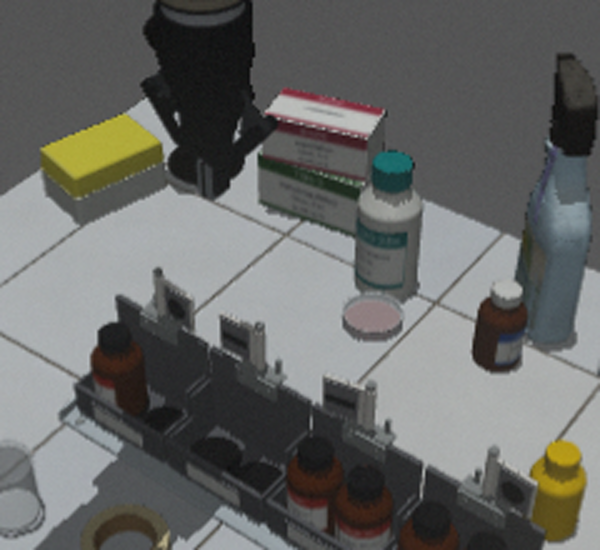

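The picture shows the shut fingertip hanging behind bin c's tag, clear of everything. The fingertip measures about 29 x 22 mm. Next it goes down beside the tag and sweeps it round.

>>> move_arm --plan '[[[0, 0, 0, 0, 0, 0.14, 1], [0, 0, 0, 0, 0, 0.28, 1], [0, 0, 0, 0, 0, 0.42, 1], [0, 0, 0, 0, 0, 0.56, 1], [0, 0, 0, 0, 0, 0.7, 1], [0, 0, 0, 0, 0, 0.84, 1], [0, 0, 0, 0, 0, 0.98, 1], [0, 0, 0, 0, 0, 0.98, 1]]]'

```text
t: 6.2
tcp_pos: [0.5818, 0.1124, 0.1538]
tool_rot: [0.019, 1.0, -0.0, -0.001]
force: [-0.2, -0.8, 0.2]
finger_gap: 0.001
```

>>> move_arm --plan '[[[0, 0, 0, 0.15, 0, 0, 1], [0, 0, 0, 0.25, 0, 0, 1], [0, 0, 0, 0.33, 0, 0, 1], [0, 0, 0, 0.41, 0, 0, 1], [0, 0, 0, 0.49, 0, 0, 1], [0, 0, 0, 0.57, 0, 0, 1], [0, 0, 0, 0.65, 0, 0, 1], [0, 0, 0, 0.73, 0, 0, 1]]]'

```text
t: 7.2
tcp_pos: [0.509, 0.1152, 0.1552]
tool_rot: [0.019, 1.0, -0.0, -0.0]
force: [-0.2, -0.0, -0.1]
finger_gap: 0.003
```

Run:
```python
from h import *
x=status.sense(); d=x['tcp_pos'][:2]-[.541,.1425]; print(x['t'],x['tcp_pos'],x['force'],'row',d[0]*.9993-d[1]*.0375,d[0]*.0375+d[1]*.9993)
s=shot('scene')
a=cv2.resize(s['img'][100:260,200:400],None,fx=3,fy=3,interpolation=cv2.INTER_CUBIC); cv2.imwrite('pics/c4.png',a[...,::-1])
```

```text
7.2 [0.50895046 0.11520784 0.1552424 ] [-0.24689057 -0.00527443 -0.06287782] row -0.03100364884842283 -0.028474914177630005
```

View pics/c4.png

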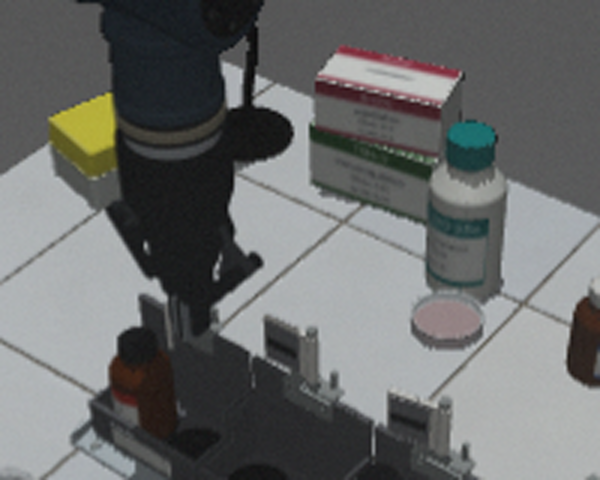

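The leaf, at about (155,320), has swung to the front and lies left of the finger. I'll carry on to the left and then ease it back.

>>> move_arm --plan '[[[0, 0, 0, 0, 0.08, 0, 1], [0, 0, 0, 0, 0.16, 0, 1], [0, 0, 0, 0, 0.24, 0, 1], [0, 0, 0, 0, 0.32, 0, 1], [0, 0, 0, 0, 0.4, 0, 1], [0, 0, 0, 0, 0.47, 0, 1], [0, 0, 0, 0, 0.54, 0, 1], [0, 0, 0, 0, 0.6, 0, 1]]]'

```text
t: 8.25
tcp_pos: [0.5119, 0.1756, 0.1553]
tool_rot: [0.019, 1.0, 0.0, -0.0]
force: [-0.8, -0.8, 0.7]
finger_gap: -0.002
```

>>> move_arm --plan '[[[0, 0, 0, -0.02, 0, 0, 1], [0, 0, 0, -0.04, 0, 0, 1], [0, 0, 0, -0.06, 0, 0, 1], [0, 0, 0, -0.08, 0, 0, 1], [0, 0, 0, -0.1, 0, 0, 1], [0, 0, 0, -0.11, 0, 0, 1], [0, 0, 0, -0.11, 0, 0, 1], [0, 0, 0, -0.11, 0, 0, 1]]]'

```text
t: 9.25
tcp_pos: [0.523, 0.1747, 0.1553]
tool_rot: [0.019, 1.0, -0.0, 0.0]
force: [0.3, -0.1, -0.3]
finger_gap: 0.001
```

```bash
cat > tags.py <<'E'
from h import *
pins=dict(c=(.541,.1425),d=(.537,.028),a=(.533,-.085),b=(.529,-.199))
def tags():
    x=status.sense(); print(x['t'],x['tcp_pos'].round(4),x['force'].round(1))
    for n in('scene','top'):
        c=shot(n); P=cloud(c)
        for k,p in pins.items():
            d=P[...,:2]-p; X=d[...,0]*.9993-d[...,1]*.0375; Y=d[...,0]*.0375+d[...,1]*.9993; r=np.hypot(X,Y)
            m=(c['depth']>0)&(P[...,2]>.127)&(P[...,2]<.158)&(r>.012)&(r<.046)
            print(n,k,m.sum(),'angle',np.median(np.arctan2(-X[m],Y[m])).round(2), 'leaf y',Y[m].min().round(3),Y[m].max().round(3))
E
python3 - <<'E'
from tags import *
tags()
E
```

```text
9.25 [0.523  0.1747 0.1553] [ 0.3 -0.1 -0.3]
scene c 130 angle 0.69 leaf y 0.01 0.033
scene d 120 angle 0.16 leaf y 0.011 0.041
scene a 150 angle 0.31 leaf y 0.011 0.041
scene b 176 angle 2.95 leaf y -0.043 -0.011
top c 3 angle 0.94 leaf y 0.018 0.022
top d 85 angle 0.09 leaf y 0.012 0.043
top a 84 angle 0.24 leaf y 0.012 0.042
top b 83 angle 2.96 leaf y -0.041 -0.012
```

>>> move_arm --plan '[[[0, 0, 0, 0.12, 0, 0, 1], [0, 0, 0, 0.25, 0, 0, 1], [0, 0, 0, 0.25, 0, -0.15, 1], [0, 0, 0, 0.25, 0, -0.35, 1], [0, 0, 0, 0.25, -0.1, -0.6, 1], [0, 0, 0, 0.25, -0.4, -0.8, 1], [0, 0, 0, 0.25, -0.7, -0.8, 1], [0, 0, 0, 0.25, -0.9, -0.8, 1]]]'

```text
t: 10.35
tcp_pos: [0.4951, 0.0847, 0.237]
tool_rot: [0.019, 1.0, -0.0, 0.002]
force: [0.4, 0.3, -0.5]
finger_gap: -0.003
```

Run:
```python
from tags import *
tags()
cv2.imwrite('pics/c5.png',cv2.resize(load('top')['img'][200:300,200:440],None,fx=3.3,fy=3.3,interpolation=cv2.INTER_CUBIC)[...,::-1])
```

```text
10.35 [0.4951 0.0847 0.237 ] [ 0.4  0.3 -0.5]
scene c 112 angle 0.27 leaf y 0.01 0.042
scene d 123 angle 0.16 leaf y 0.012 0.043
scene a 146 angle 0.31 leaf y 0.01 0.041
scene b 175 angle 2.95 leaf y -0.043 -0.012
  return _methods._mean(a, axis=axis, dtype=dtype,
  ret = ret.dtype.type(ret / rcount)
Traceback (most recent call last):
  File "tags.py", line 10, in tags
    print(n,k,m.sum(),'angle',np.median(np.arctan2(-X[m],Y[m])).round(2), 'leaf y',Y[m].min().round(3),Y[m].max().round(3))
                                                                                   ~~~~~~~~^^
ValueError: zero-size array to reduction operation minimum which has no identity
```

c is now about 0.12 rad from its stop, since the 3.5 mm face offset adds about 0.15 to each reading. I'll nudge it about 3 mm further and then carry on to a.

>>> move_arm --plan '[[[0, 0, 0, 0, 0.4, 0, 1], [0, 0, 0, 0, 0.9, 0, 1], [0, 0, 0, 0, 0.9, 0.4, 1], [0, 0, 0, 0, 0.9, 0.8, 1], [0, 0, 0, -0.15, 0.9, 0.8, 1], [0, 0, 0, -0.23, 0.9, 0.8, 1], [0, 0, 0, -0.26, 0.9, 0.8, 1], [0, 0, 0, -0.28, 0.9, 0.8, 1]]]'

```text
t: 11.45
tcp_pos: [0.5268, 0.1746, 0.1566]
tool_rot: [0.019, 1.0, 0.0, 0.001]
force: [-0.6, -0.5, -0.1]
finger_gap: -0.003
```

>>> move_arm --plan '[[[0, 0, 0, 0, 0, 0, 1], [0, 0, 0, 0.15, 0, 0, 1], [0, 0, 0, 0.3, 0, -0.2, 1], [0, 0, 0, 0.3, 0, -0.6, 1], [0, 0, 0, 0.3, 0, -0.9, 1], [0, 0, 0, 0.3, -0.4, -0.9, 1], [0, 0, 0, 0.3, -0.8, -0.9, 1], [0, 0, 0, 0.3, -1, -0.9, 1]]]'

```text
t: 12.45
tcp_pos: [0.4904, 0.0746, 0.2453]
tool_rot: [0.019, 1.0, -0.0, -0.001]
force: [0.3, -0.0, -0.6]
finger_gap: 0.002
```

```bash
sed -i 's/            print(n,k/            if m.sum()>5: print(n,k/' tags.py
python3 - <<'E'
from tags import *
tags()
E
```

```text
12.45 [0.4904 0.0746 0.2453] [ 0.3 -0.  -0.6]
scene c 103 angle 0.15 leaf y 0.011 0.041
scene d 120 angle 0.15 leaf y 0.012 0.042
scene a 145 angle 0.31 leaf y 0.011 0.041
scene b 175 angle 2.94 leaf y -0.042 -0.011
top a 83 angle 0.24 leaf y 0.012 0.041
top b 82 angle 2.95 leaf y -0.04 -0.012
```

c now reads the same as d, at its stop. On to tag a, from behind its leaf on the left side.

>>> move_arm --plan '[[[0, 0, 0, -0.13, -0.13, 0, 1], [0, 0, 0, -0.26, -0.28, 0, 1], [0, 0, 0, -0.4, -0.42, 0, 1], [0, 0, 0, -0.53, -0.56, 0, 1], [0, 0, 0, -0.66, -0.7, 0, 1], [0, 0, 0, -0.8, -0.85, 0, 1], [0, 0, 0, -0.93, -1, 0, 1], [0, 0, 0, -0.93, -1, 0, 1]]]'

```text
t: 13.55
tcp_pos: [0.5825, -0.0291, 0.2452]
tool_rot: [0.02, 1.0, -0.0, 0.0]
force: [-0.2, -0.2, -0.3]
finger_gap: 0.0
```

>>> move_arm --plan '[[[0, 0, 0, 0, -0.12, 0, 1], [0, 0, 0, 0, -0.245, 0, 1], [0, 0, 0, 0, -0.245, 0.15, 1], [0, 0, 0, 0, -0.245, 0.35, 1], [0, 0, 0, 0, -0.245, 0.55, 1], [0, 0, 0, 0, -0.245, 0.75, 1], [0, 0, 0, 0, -0.245, 0.9, 1], [0, 0, 0, 0, -0.245, 0.9, 1]]]'

```text
t: 14.55
tcp_pos: [0.5793, -0.0517, 0.1537]
tool_rot: [0.019, 1.0, 0.0, -0.002]
force: [-0.8, -0.3, -0.1]
finger_gap: 0.002
```

Run:
```python
from tags import *
d=status.sense()['tcp_pos'][:2]-[.533,-.085]; print('row',d[0]*.9993-d[1]*.0375,d[0]*.0375+d[1]*.9993)
tags()
```

```text
row 0.04499637241360159 0.03502881658464331
14.55 [ 0.5793 -0.0517  0.1537] [-0.8 -0.3 -0.1]
scene c 104 angle 0.17 leaf y 0.012 0.041
scene d 120 angle 0.16 leaf y 0.011 0.041
scene a 183 angle 0.28 leaf y 0.009 0.041
scene b 180 angle 2.95 leaf y -0.043 -0.011
top c 85 angle 0.1 leaf y 0.012 0.043
top d 8 angle 0.04 leaf y 0.039 0.043
top b 82 angle 2.96 leaf y -0.041 -0.012
```

>>> move_arm --plan '[[[0, 0, 0, 0.13, -0.03, 0, 1], [0, 0, 0, 0.24, -0.06, 0, 1], [0, 0, 0, 0.33, -0.06, 0, 1], [0, 0, 0, 0.42, -0.06, 0, 1], [0, 0, 0, 0.51, -0.06, 0, 1], [0, 0, 0, 0.6, -0.06, 0, 1], [0, 0, 0, 0.68, -0.06, 0, 1], [0, 0, 0, 0.76, -0.06, 0, 1]]]'

```text
t: 15.65
tcp_pos: [0.5036, -0.0551, 0.1553]
tool_rot: [0.019, 1.0, 0.0, -0.0]
force: [0.5, -0.3, 0.2]
finger_gap: 0.002
```

>>> move_arm --plan '[[[0, 0, 0, 0, -0.08, 0, 1], [0, 0, 0, 0, -0.16, 0, 1], [0, 0, 0, 0, -0.24, 0, 1], [0, 0, 0, 0, -0.32, 0, 1], [0, 0, 0, 0, -0.4, 0, 1], [0, 0, 0, 0, -0.48, 0, 1], [0, 0, 0, 0, -0.56, 0, 1], [0, 0, 0, 0, -0.6, 0, 1]]]'

```text
t: 16.65
tcp_pos: [0.5021, -0.1159, 0.1553]
tool_rot: [0.019, 1.0, -0.0, 0.0]
force: [0.3, -0.4, 0.7]
finger_gap: -0.003
```

Run:
```python
from tags import *
d=status.sense()['tcp_pos'][:2]-[.533,-.085]; print('row',d[0]*.9993-d[1]*.0375,d[0]*.0375+d[1]*.9993)
tags()
```

```text
row -0.029768988001378678 -0.03199882913050561
16.65 [ 0.5021 -0.1159  0.1553] [ 0.3 -0.4  0.7]
scene c 103 angle 0.17 leaf y 0.011 0.041
scene d 120 angle 0.17 leaf y 0.01 0.042
scene a 9 angle 2.07 leaf y -0.022 -0.018
scene b 180 angle 2.95 leaf y -0.043 -0.011
top c 84 angle 0.1 leaf y 0.012 0.042
top d 84 angle 0.09 leaf y 0.012 0.043
```

Next I ease tag a back by 13.5 mm, then retreat to the front and up.

>>> move_arm --plan '[[[0, 0, 0, -0.03, 0, 0, 1], [0, 0, 0, -0.06, 0, 0, 1], [0, 0, 0, -0.08, 0, 0, 1], [0, 0, 0, -0.1, 0, 0, 1], [0, 0, 0, -0.115, 0, 0, 1], [0, 0, 0, -0.125, 0, 0, 1], [0, 0, 0, -0.135, 0, 0, 1], [0, 0, 0, -0.135, 0, 0, 1]]]'

```text
t: 17.75
tcp_pos: [0.5156, -0.1157, 0.1553]
tool_rot: [0.019, 1.0, -0.0, 0.0]
force: [0.6, 0.1, -0.2]
finger_gap: 0.001
```

>>> move_arm --plan '[[[0, 0, 0, 0.15, 0, 0, 1], [0, 0, 0, 0.3, 0, 0, 1], [0, 0, 0, 0.3, 0, -0.3, 1], [0, 0, 0, 0.3, 0, -0.6, 1], [0, 0, 0, 0.3, 0, -0.9, 1], [0, 0, 0, 0.5, 0, -1, 1], [0, 0, 0, 0.8, 0, -1, 1], [0, 0, 0, 0.9, 0, -1, 1]]]'

```text
t: 18.75
tcp_pos: [0.4228, -0.1115, 0.2552]
tool_rot: [0.019, 1.0, 0.0, -0.001]
force: [0.2, -0.5, 0.1]
finger_gap: 0.001
```

Run:
```python
from tags import *
tags()
s=load('scene'); t=load('top')
cv2.imwrite('pics/f1.png',cv2.resize(s['img'][150:350,180:440],None,fx=3,fy=3,interpolation=cv2.INTER_CUBIC)[...,::-1])
```

```text
18.75 [ 0.4228 -0.1115  0.2552] [ 0.2 -0.5  0.1]
scene c 106 angle 0.17 leaf y 0.011 0.043
scene d 120 angle 0.16 leaf y 0.011 0.042
scene a 154 angle 2.95 leaf y -0.043 -0.012
scene b 174 angle 2.95 leaf y -0.043 -0.011
top c 84 angle 0.11 leaf y 0.012 0.043
top d 85 angle 0.09 leaf y 0.012 0.043
top a 60 angle 2.94 leaf y -0.034 -0.012
top b 81 angle 2.97 leaf y -0.041 -0.012
```

View pics/f1.png

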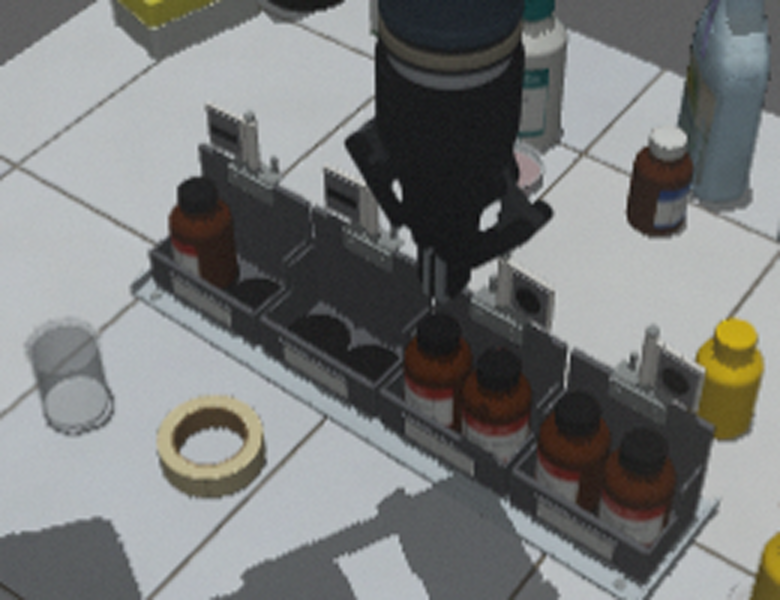

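The picture shows c's bar at (222,130), d's bar at (345,190), a's disc at (527,297) and b's disc at (675,378). The bottles stand, the bystanders are in place, and the robot is clear of everything.

```bash
python3 -c "
from station import manip
print(manip.sign_off())"
```

```text
the job is handed in; nothing more can be done
None
```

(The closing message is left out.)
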